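# Dock the tube carton in the reader bay

## Task

Swing the stop arm all the way back along the far rail so the roller lane is open and leave it there, then push the carton of tubes gently along the rollers until it is fully home against the back of the reader's bay. Keep the carton on the rollers, let go of everything, and do not disturb the bottle, beaker or stopper standing beside the lane.

Things in the scene. Friction and masses are not known exactly. Their poses are not given: they have to be found in the camera images.
- lane: Fixed roller lane, bay and white reader at its +y end. Origin on the bench under the centre line; y along the lane to the bay (carton travels to +y), x across, away from the robot, z up. Rails 12 mm thick, inner faces at x = +-50 mm, tops z = 80, y = -290 to 220. 15 level, freely turning rollers, 24 mm dia, 34 mm apart, tops z = 60. Reader block: x +-100, y 236 to 376, 165 mm high.
- bay_home (a point): The carton centre's place when fully home in the bay: lane frame (0, 155, 97.5) mm, axes as the lane's. The bay spans lane y = 90 to 220 mm, open above, cheeks on the rails up to z = 103 mm, closed at y = 220 by an upright back plate up to z = 115 mm. The carton's trailing end is then at lane y = 90 mm.
- carton_center (a point): Centre (half-way up) of the carton: grey rigid open plastic tote with rows of capped tubes, the only tote on the rollers, near the lane's -y end. 92 mm wide, 130 mm long (its y axis, along the lane), 75 mm high (z = 60 to 135), closed end walls, 0.5 to 0.85 kg, 4 mm play to each rail. Rolls easily (1 to 2 N), not by itself.
- stop_arm (a joint): Stop arm angle (rad): steel bar 12 x 12 mm, z = 86 to 98 mm, above the rails, on an upright pivot outside the far (+x) rail. 0: square across the lane, against a hard stop, blocks the carton. Grows as the free end swings away from the bay (to -y), counter-clockwise from above; 1.57: parallel to and outside the far rail; end 1.75. Starts 0 to 0.35. Stays where left (about 0.6 N at the knob).
- pivot_axis (a point): Point on the stop arm's vertical pivot axis at the knob's mid height: lane frame (70, 75, 123) mm.
- knob (a point): Middle of the upright round black knob on the free end of the stop arm: 16 mm in diameter, z = 98 to 144 mm, this point at z = 123 mm, 75 mm from the pivot axis. At joint angle a it stands at lane x = 70 - 75 cos a, y = 75 - 75 sin a (mm).
- wash_bottle: Bystander: white bottle, 60 mm in diameter, 120 mm high, beyond the lane. Origin under its centre.
- beaker: Bystander: glass beaker, 64 mm in diameter, 75 mm high, beyond the lane. Origin under its centre.
- stopper: Bystander: small green stopper, 22 mm in diameter and high, on the bench beyond the lane. Origin under its centre.
There are look-alikes about, which are no part of the job. What is shaped like the part that bears carton_center but green or yellow is not meant.

How it is judged:
By the outcome, as a careful person would: the job done as asked, in the order asked, and still so for the second after the job is handed in, with the robot touching nothing.
It also fails if it takes over 61 s, if anything falls off the work surface, if the arm or the gripper's body presses on something with over 40 N, if the wrist force passes 120 N, or if a joint passes its speed limit or range.

## Robot

A 6-joint arm with a two-finger parallel gripper is mounted at the origin on the work surface. World frame = base frame: x ahead of the robot, y to its left, z up, the work surface at z = 0. Lengths are in m, angles in rad, forces in N, time in s.
With the tool pointing down it reaches from about 0.25 to 0.775 m from the base axis. Payload 4 kg.
Tool frame: the origin (TCP) lies on the centre line of the jaws, within the pads' length; the fingertips stand 8 mm ahead of it and the grasp point (between the pads) lies 11 mm behind it; z points along the fingers, y is the direction in which the jaws open and shut (so a half turn about z gives the same grasp; the last joint's range is limited). The gripper opens to 94 mm and grips with 3 to 60 N. Pads are 16 mm wide; open, the fingers measure 119 mm over their backs; the gripper's body (75 mm by 177 mm) begins 78 mm behind the grasp point.
Start: joints at [1.061, 0.087, 1.371, -0, 1.684, -0.103], TCP at [0.218, 0.505, 0.214] pointing down, gripper open.
Joint ranges: [-3.1, 3.1], [-0.76, 2.03], [0.27, 2.55], [-1.08, 4.22], [0.17, 2.65], [-2.57, 2.57]. Speed limits (rad/s): [2.79, 2.79, 3.14, 3.14, 3.14, 3.14].

## Interface

Orientations are given as [roll, pitch, yaw] about the fixed x, y, z axes, in that order (R = Rz(yaw) Ry(pitch) Rx(roll)).
In Python, from bench import robot, cams, close_job gives the robot as it stands.
- The arm moves only by the tool arm_command, never from a script. Its argument "plan" is one flat list of numbers, 7 for each row, row after row: the shift along the tool's x, y, z in cm, then the turn, a rotation vector about the tool's x, y, z in degrees, then the closure, from 0 (fully open) to 1 (shut). A call has 1 to 8 rows; each row shifts and turns the commanded pose from where the row before left it, along the tool's axes as they then stand; what a row does not reach is not made up. A row lasts 1/8 s, in which the tool goes at most 62.5 mm and 10.7 degrees, less where a joint would pass 70% of its speed; a pose out of reach is approached as far as the arm can. A call with a gripper value outside its range is refused whole. The fingers move at their own pace and stop on an object; the grip force is fixed at half the most. Time passes only in rows, so rows that do not move let the fingers close. It gives the time, the measured TCP pose, the force and the opening at its end, in the units of the state.
- robot.get_obs(): the state, without advancing time (a new reading comes with each control period).
- cams.snapshot(name): name is "scene" or "top" or "wrist"; returns a dict with "pixels" (400x640x3 uint8, red, green, blue), "fov_y" (degrees; the focal length in pixels is half the picture's height over the tangent of half this angle, whatever the lens; pixels are square), "cx", "cy" (the principal point, pixels), "k1" (the pictures are not rectified: a ray, as slopes to the right and down, at radius r is drawn at 1 + k1 r^2 times it, then the intrinsics apply), "camera_from_world" (4x4, takes a point from world to camera coordinates); the wrist camera has in their place "tool_from_camera" (4x4, takes a point from camera to tool coordinates, whose origin is the TCP and whose axes are the flange's). Camera axes: x right, y up, looking along -z (the intrinsics and any distortion apply to the point x, -y, -z); pixel columns grow to the right and rows downward; lengths in m; the calibration is good to about 2 mm. A picture is of the moment at which its call begins: read the wrist's pose just before it. There is no depth.
- close_job(): hands the job in, once; it reports no verdict.
The state is a dict: "time": time; "joint_positions": joint angles; "qvel": joint speeds; "joint_torque": joint torques, N m; "tool_pos": TCP position; "ee_rot": TCP orientation; "wrist_force": force on the tool from outside, world axes, zero at the start; "wrist_torque": the same for the moment, N m; "width": finger opening in m.
Only numpy, scipy, OpenCV 4.12 (cv2) and the standard library are available. Lean on these libraries where they do the work, as an engineer would, in place of code of your own. Each camera call takes 0.05 s, during which the arm holds its last target.

## Working session

There is one attempt and no reset: what is moved stays moved. The work goes in short steps, Python scripts to look and compute and a tool call to move; the robot and the scene stay as the last step left them, time stands still between calls to the robot, and variables do not carry over. Pictures are saved under pics/ and viewed, and the job is handed in when it is done.

Besides the shell and the picture viewer there is one more tool, called after ">>>" as name(argument=value, ...) on one line, values as JSON. arm_command: Moves the arm, as the interface text tells. Its arguments: {"type":"object","properties":{"plan":{"type":"array","items":{"type":"number"}}},"required":["plan"]}

```bash
ls; mkdir -p pics; cat > h.py <<'E'
import numpy as np, cv2, json, pickle
from bench import robot, cams, close_job
def snap(n,fn):
    o=robot.get_obs(); s=cams.snapshot(n); s=dict(s); s['obs']=o
    cv2.imwrite('pics/%s.png'%fn, cv2.cvtColor(s['pixels'],cv2.COLOR_RGB2BGR)); pickle.dump(s,open('pics/%s.pkl'%fn,'wb')); return s
E
python3 - <<'E'
from h import *
for n in ['scene','top','wrist']:
    s=snap(n,n+'0'); print(n,{k:(np.round(v,3).tolist() if k!='pixels' else 0) for k,v in s.items() if k not in('pixels','obs')})
o=robot.get_obs(); print({k:np.round(v,3).tolist() for k,v in o.items()})
E
```

```text
pics
scene {'fov_y': 49.842, 'cx': 318.829, 'cy': 202.359, 'k1': -0.069, 'camera_from_world': [[0.185, 0.983, 0.011, -0.013], [-0.693, 0.122, 0.711, 0.341], [0.697, -0.139, 0.703, -1.436], [0.0, 0.0, 0.0, 1.0]]}
top {'fov_y': 45.259, 'cx': 319.963, 'cy': 194.498, 'k1': -0.089, 'camera_from_world': [[0.004, -1.0, 0.005, -0.074], [0.998, 0.004, 0.067, -0.586], [-0.067, 0.005, 0.998, -1.293], [0.0, 0.0, 0.0, 1.0]]}
wrist {'fov_y': 71.113, 'cx': 320.32, 'cy': 194.796, 'k1': -0.032, 'tool_from_camera': [[-0.001, 0.969, 0.246, 0.071], [1.0, 0.001, 0.0, 0.0], [0.0, 0.246, -0.969, -0.171], [0.0, 0.0, 0.0, 1.0]]}
{'time': 0.15, 'joint_positions': [1.061, 0.088, 1.372, -0.0, 1.684, -0.103], 'qvel': [0.0, -0.004, -0.003, 0.001, -0.0, -0.0], 'joint_torque': [0.001, -34.064, -30.279, 0.072, 0.031, -0.0], 'tool_pos': [0.217, 0.505, 0.213], 'ee_rot': [-3.14, -0.0, 2.735], 'wrist_force': [-0.59, -0.895, -0.078], 'wrist_torque': [-0.011, -0.025, 0.024], 'width': 0.094}
```

View pics/scene0.png

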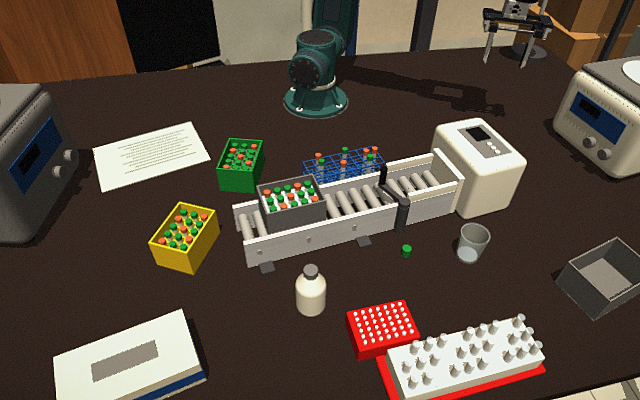

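View pics/top0.png

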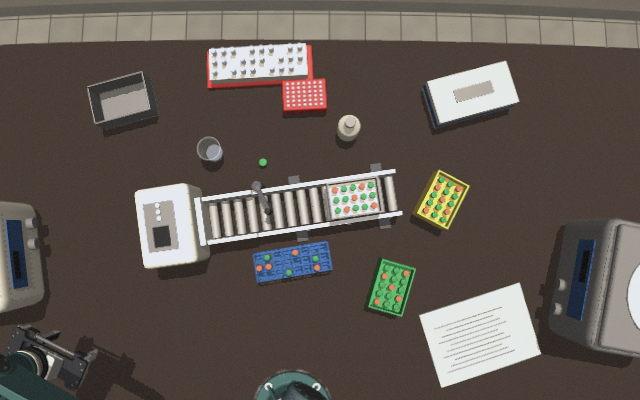

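View pics/wrist0.png

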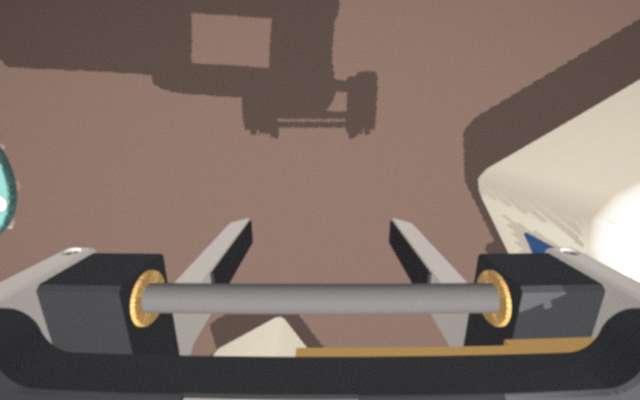

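Carton candidates: the grey tote on the rollers (top 354,200; scene 292,200), green tote (top 391,287), yellow tote (top 442,200) and an empty grey tray off the lane (top 121,100). I choose the grey one on the rollers. The stop arm's knob is near top (267,207) and scene (383,172). I'll check close crops.

```bash
python3 - <<'E'
import cv2
a=cv2.imread('pics/top0.png')[140:260,120:420]; cv2.imwrite('pics/c_top.png',cv2.resize(a,(780,312),interpolation=cv2.INTER_CUBIC))
a=cv2.imread('pics/scene0.png')[110:280,225:535]; cv2.imwrite('pics/c_sc.png',cv2.resize(a,(775,425),interpolation=cv2.INTER_CUBIC))
E
```

```text
(no output)
```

View pics/c_top.png

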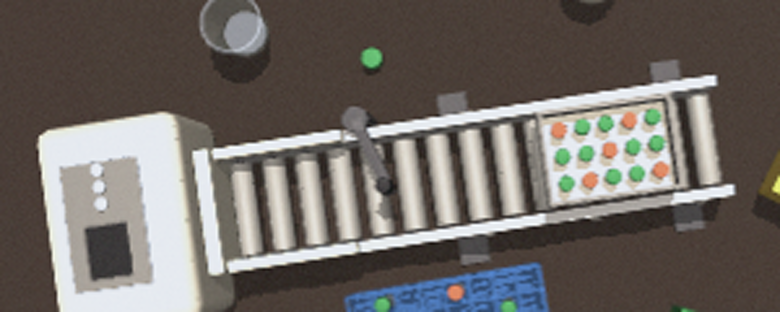

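View pics/c_sc.png

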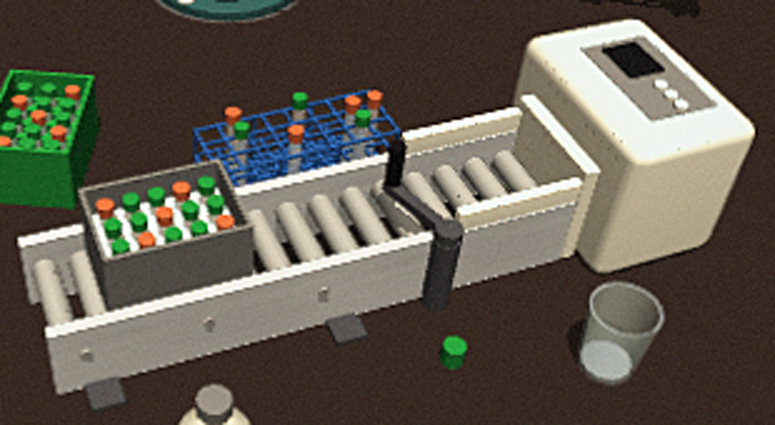

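```bash
cat >> h.py <<'E'
def ray(s,u,v):
    f=200/np.tan(np.radians(s['fov_y']/2)); xd=np.array([(u-s['cx'])/f,(v-s['cy'])/f]); x=xd.copy()
    for _ in range(20): x=xd/(1+s['k1']*(x@x))
    d=np.array([x[0],-x[1],-1.0])
    if 'camera_from_world' in s: T=np.linalg.inv(np.array(s['camera_from_world']))
    else:
        from scipy.spatial.transform import Rotation as R
        W=np.eye(4); W[:3,:3]=R.from_euler('xyz',s['obs']['ee_rot']).as_matrix(); W[:3,3]=s['obs']['tool_pos']; T=W@np.array(s['tool_from_camera'])
    return T[:3,3],T[:3,:3]@d
def onz(s,u,v,z):
    o,d=ray(s,u,v); return o+d*(z-o[2])/d[2]
def tri(*l):
    A=np.zeros((3,3));b=np.zeros(3);rs=[]
    for s,u,v in l:
        o,d=ray(s,u,v); d=d/np.linalg.norm(d); P=np.eye(3)-np.outer(d,d); A+=P;b+=P@o; rs.append((P,o))
    p=np.linalg.solve(A,b); return p,[float(np.linalg.norm(P@(p-o))) for P,o in rs]
def load(n): return pickle.load(open('pics/%s.pkl'%n,'rb'))
E
python3 - <<'E'
from h import *
np.set_printoptions(precision=4,suppress=True)
t=load('top0');s=load('scene0')
ct=lambda x,y:(120+x/2.6,140+y/2.6); cs=lambda x,y:(225+x/2.5,110+y/2.5)
P={'knobtop':((385,186),(395,143)),'pivot':((354,118),(447,230)),'rail+x -y outer':((717,76),(53,332)),'rail-x -y outer':((734,195),(19,241)),
'plate+x far':((195,152),(578,0)),}
for k,(a,b) in P.items(): print(k,tri((t,*ct(*a)),(s,*cs(*b))))
print('rail ends z80',onz(t,*ct(717,76),.08),onz(t,*ct(734,195),.08))
print('plate z115 back',onz(t,*ct(195,151),.115),onz(t,*ct(209,274),.115))
for h,a in {'far rail inner/outer':((600,98),(600,106))}.items(): pass
# rail centre lines from white mask
hsv=cv2.cvtColor(t['pixels'],cv2.COLOR_RGB2HSV)
m=((hsv[...,2]>215)&(hsv[...,1]<40)).astype(np.uint8)
n,l,st,c=cv2.connectedComponentsWithStats(m)
for i in range(1,n):
    if st[i,4]>80: print(i,st[i],c[i])
cv2.imwrite('pics/m.png',cv2.resize(m[140:260,120:420]*255,(780,312),interpolation=cv2.INTER_NEAREST))
E
```

```text
knobtop (array([0.5352, 0.0576, 0.143 ]), [0.0007903198403778119, 0.0007903198403778311])
pivot (array([0.6038, 0.0931, 0.0932]), [0.0005741224679993564, 0.0005741224679993495])
rail+x -y outer (array([ 0.6495, -0.2668,  0.0807]), [0.0036593107342566583, 0.0036593107342567234])
rail-x -y outer (array([ 0.5293, -0.2876,  0.072 ]), [0.0007152432998670155, 0.0007152432998670707])
plate+x far (array([0.5559, 0.196 , 0.2936]), [0.005058734124442364, 0.0050587341244422495])
rail ends z80 [ 0.6492 -0.2706  0.08  ] [ 0.5291 -0.2869  0.08  ]
plate z115 back [0.5691 0.2468 0.115 ] [0.4492 0.2308 0.115 ]
1 [ 209   43   99   37 2207] [258.3661  60.8876]
2 [ 428   61   90   61 2918] [472.4949  91.4208]
47 [262 169 133  24 513] [328.0936 180.3879]
48 [387 177   7  33  81] [390.4444 190.963 ]
49 [329 183  50  35 623] [352.1846 200.488 ]
50 [ 135  184   61   83 2612] [167.4089 224.8698]
51 [312 188   7  34  88] [315.0682 204.2045]
52 [202 190  49  11 195] [225.9744 195.1846]
53 [300 190   7  34  83] [302.494  206.7711]
55 [287 192   7  34  86] [289.7791 208.5814]
56 [274 194   7  34  87] [277.0805 210.5517]
57 [194 198  12  47 266] [199.5977 220.9436]
64 [378 211  24   7  91] [389.967  214.2967]
68 [259 222  70  15 276] [293.4457 229.0797]
70 [208 233  49  11 190] [232.3474 238.4263]
71 [628 266  12  62 511] [634.7417 296.2779]
73 [ 420  283  120  104 6839] [480.312  334.0534]
```

View pics/m.png

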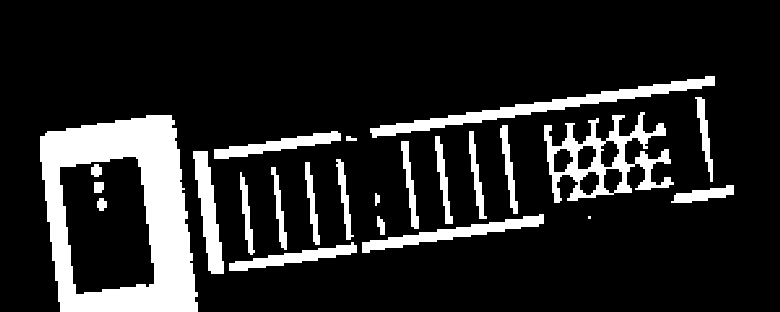

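```bash
python3 - <<'E'
from h import *
np.set_printoptions(precision=4,suppress=True)
t=load('top0');s=load('scene0')
hsv=cv2.cvtColor(t['pixels'],cv2.COLOR_RGB2HSV)
m=((hsv[...,2]>215)&(hsv[...,1]<40)).astype(np.uint8)
n,l,st,c=cv2.connectedComponentsWithStats(m)
out={}
for name,ids,z in (('far80',[47],.08),('near80',[68,64],.08),('far103',[52],.103),('near103',[70],.103)):
    v,u=np.where(np.isin(l,ids)); p=np.array([onz(t,a,b,z)[:2] for a,b in zip(u,v)])
    vx,vy,x0,y0=cv2.fitLine(p.astype(np.float32),cv2.DIST_HUBER,0,1e-4,1e-4).ravel()
    if vy<0: vx,vy=-vx,-vy
    out[name]=(vx,vy,x0,y0); print(name,'ang',np.degrees(np.arctan2(-vx,vy)),'x at y=0',x0-vx/vy*y0, p[:,1].min(),p[:,1].max())
th=np.mean([np.arctan2(-out[k][0],out[k][1]) for k in('far80','near80')])
ex=np.array([np.cos(th),np.sin(th)]);ey=np.array([-np.sin(th),np.cos(th)])
for k in out: print(k,'lane-x', np.array(out[k][2:])@ex)
xc=np.mean([np.array(out[k][2:])@ex for k in('far80','near80')])
ct=lambda x,y:(120+x/2.6,140+y/2.6); cs=lambda x,y:(225+x/2.5,110+y/2.5)
e=[onz(t,*ct(716,80),.08)[:2]@ey,onz(t,*ct(733,190),.08)[:2]@ey]; print('yend',e)
piv=tri((t,*ct(354,118)),(s,*cs(447,230)))[0];kn=tri((t,*ct(385,186)),(s,*cs(395,143)))[0]
for nm,p in(('piv',piv),('kn',kn)): print(nm,p[:2]@ex-xc,p[:2]@ey)
pl=[onz(t,*ct(195,151),.115)[:2]@ey,onz(t,*ct(209,274),.115)[:2]@ey];print('plate back',pl)
y0=np.mean(e)+.290; print('th',np.degrees(th),'xc',xc,'y0',y0,'piv-y0',piv[:2]@ey-y0,'knob',kn[:2]@ey-y0,'O',xc*ex+y0*ey)
# carton corners on z=135 top
for q in ((537,122),(667,97),(680,188),(546,208)): p=onz(t,*ct(*q),.135)[:2]; print('cart',p@ex-xc,p@ey-y0)
E
```

```text
far80 ang 8.916762 x at y=0 0.60442185 -0.2658855209879772 0.07990703273354238
near80 ang 8.901121 x at y=0 0.49105027 -0.2835016622215205 0.08646465341523402
far103 ang 8.993848 x at y=0 0.6045013 0.10795781297177628 0.23177670264033032
near103 ang 8.955954 x at y=0 0.49097893 0.0912603323514391 0.2142862441900262
far80 lane-x 0.5971428
near80 lane-x 0.48511708
far103 lane-x 0.59695363
near103 lane-x 0.4849295
yend [np.float64(-0.36616116028478063), np.float64(-0.36515523359762947)]
piv 0.06979606106464165 -0.0015350527062401574
kn -0.0035075425943631444 -0.025931695186638123
plate back [np.float64(0.1557048570442738), np.float64(0.15848391558177383)]
th 8.908941 xc 0.54112995 y0 -0.07565819694120507 piv-y0 0.07412314423496491 knob 0.04972650175456694 O [0.5463 0.0091]
cart 0.03531598622240395 -0.10347070209756407
cart 0.04032574130659672 -0.23102804551262068
cart -0.04813363168304402 -0.2294468435312717
cart -0.04754222604656039 -0.0994257350927473
```

Lane fit: angle 8.9°, origin at world (0.546, 0.009). The rails come out 112 mm between centre lines (text 112), the pivot at lane (69.8, 74.1) (text 70, 75), the knob top at z 0.143 (text 0.144), and the stop arm angle at about 0.33 rad. The carton spans y of about -0.101 to -0.230, 129 mm long (text 130). All of this agrees with the text.

Plan: cage the knob loosely between the pads and sweep it along its arc. Then push the carton with the slightly open fingers.

```bash
cat >> h.py <<'E'
TH=np.radians(8.93); O=np.array([.5463,.0094]); EX=np.array([np.cos(TH),np.sin(TH)]); EY=np.array([-np.sin(TH),np.cos(TH)])
def lane(x,y): return O+x*EX+y*EY
def tolane(p): q=np.array(p)[:2]-O; return np.array([q@EX,q@EY])
def cur():
    o=robot.get_obs(); return np.array(o['tool_pos']),np.degrees(o['ee_rot'][2]),o
def rows(targets,g,p=None,yaw=None,nd=1):
    """targets: list of (x,y,z,yawdeg); one row each"""
    if p is None: p,yaw,_=cur()
    p=p.copy()
    for t in targets:
        d=np.array(t[:3])-p; y=np.radians(yaw); ax=np.array([np.cos(y),np.sin(y),0]);ay=np.array([np.sin(y),-np.cos(y),0]);az=np.array([0,0,-1.])
        sh=np.round([100*d@ax,100*d@ay,100*d@az],nd); r=round(-((t[3]-yaw+180)%360-180))
        print(','.join('%g'%v for v in [*sh,0,0,r,g]),end=',\n')
        p=p+(sh[0]*ax+sh[1]*ay+sh[2]*az)/100; yaw-=r
def line(p0,y0,p1,y1,n): return [tuple(np.array(p0)+(np.array(p1)-p0)*k/n)+(y0+(y1-y0)*k/n,) for k in range(1,n+1)]
E
python3 - <<'E'
from h import *
p,y,o=cur(); k=lane(-.002,.050); print(k,y)
rows(line(p,y,np.array([*k,.225]),28.4,14),.72)
E
```

```text
[0.53656286 0.05848348] 156.69363848788933
-3.4,-2,-0.1,0,0,9,0.72,
-3.6,-1.5,-0.1,0,0,9,0.72,
-3.8,-0.9,-0.1,0,0,9,0.72,
-3.9,-0.3,-0.1,0,0,10,0.72,
-3.9,0.4,-0,0,0,9,0.72,
-3.8,1,-0.1,0,0,9,0.72,
-3.6,1.6,-0.1,0,0,9,0.72,
-3.3,2.1,-0.1,0,0,9,0.72,
-2.9,2.6,-0.1,0,0,9,0.72,
-2.4,3.1,-0.1,0,0,10,0.72,
-1.9,3.4,-0.1,0,0,9,0.72,
-1.4,3.7,-0.1,0,0,9,0.72,
-0.8,3.8,-0.1,0,0,9,0.72,
-0.1,4,-0,0,0,9,0.72,
```

>>> arm_command(plan=[-3.4, -2, -0.1, 0, 0, 9, 0.72, -3.6, -1.5, -0.1, 0, 0, 9, 0.72, -3.8, -0.9, -0.1, 0, 0, 9, 0.72, -3.9, -0.3, -0.1, 0, 0, 10, 0.72, -3.9, 0.4, 0, 0, 0, 9, 0.72, -3.8, 1, -0.1, 0, 0, 9, 0.72, -3.6, 1.6, -0.1, 0, 0, 9, 0.72])

```text
time: 1.02
tool_pos: [0.3775, 0.2805, 0.2192]
ee_rot: [-3.141, 0.0, 1.613]
wrist_force: [0.4, 0.1, 0.6]
width: 0.0283
```

>>> arm_command(plan=[-3.3, 2.1, -0.1, 0, 0, 9, 0.72, -2.9, 2.6, -0.1, 0, 0, 9, 0.72, -2.4, 3.1, -0.1, 0, 0, 10, 0.72, -1.9, 3.4, -0.1, 0, 0, 9, 0.72, -1.4, 3.7, -0.1, 0, 0, 9, 0.72, -0.8, 3.8, -0.1, 0, 0, 9, 0.72, -0.1, 4, 0, 0, 0, 9, 0.72, 0, 0, 0, 0, 0, 0, 0.72])

```text
time: 2.02
tool_pos: [0.5377, 0.0563, 0.2244]
ee_rot: [-3.141, 0.002, 0.497]
wrist_force: [-0.0, -0.2, -1.1]
width: 0.0261
```

```bash
python3 - <<'E'
from h import *
s=snap('wrist','w1'); print(cur()[:2],tolane(cur()[0]),cur()[2]['width'],cur()[2]['time'])
E
```

```text
(array([0.53697916, 0.05767238, 0.22460518]), np.float64(28.638670967972807)) [-0.00171465  0.04913411] 0.026423301926873807 2.075
```

View pics/w1.png

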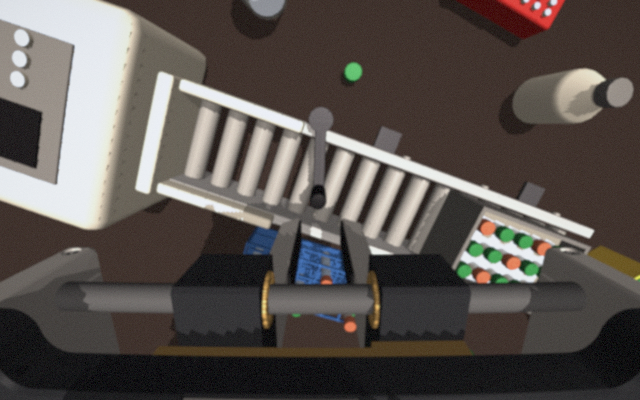

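The wrist view shows the knob top at about (317,188) and the pivot cap at (320,118), with the bar almost vertical, so the tool yaw is aligned with it. Next I locate the knob from here.

```bash
python3 - <<'E'
from h import *
s=load('w1');t=load('top0')
print('knob z.144',onz(s,317,187,.144),tolane(onz(s,317,187,.144)),'pivot',tolane(onz(s,320,118,.1)))
print(tri((s,317,187),(t,120+385/2.6,140+186/2.6)))
a=cv2.imread('pics/w1.png')[100:260,250:410]; cv2.imwrite('pics/c_w1.png',cv2.resize(a,(640,640))[:600])
E
```

```text
knob z.144 [0.54951894 0.06620092 0.144     ] [0.01199699 0.05561275] pivot [0.0716142  0.07387254]
(array([0.53733093, 0.061666  , 0.08822798]), [0.0011212263434519237, 0.001121226343451985])
```

View pics/c_w1.png

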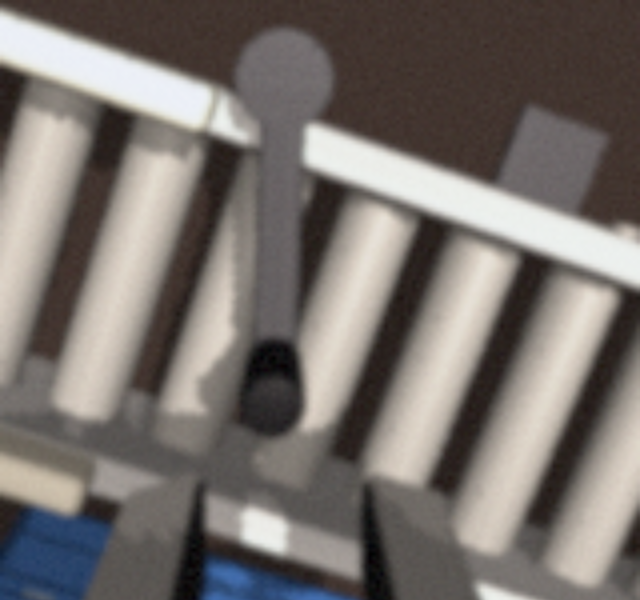

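```bash
python3 - <<'E'
from h import *
s=load('w1');t=load('top0')
k=tri((s,318,201.3),(t,120+385/2.6,140+186/2.6)); print(k,tolane(k[0]))
k2=onz(s,318,201.3,.144); print(k2,tolane(k2)); 
l=tolane(k2)
a=np.arctan2(75-l[1]*1e3,70-l[0]*1e3);print('a',a, 'yaw',np.degrees(a)+8.93)
p,y,o=cur();print(p,y)
q=lane(.070-.075*np.cos(a),.075-.075*np.sin(a));print(q)
rows(line(p,y,np.array([*q,.117]),np.degrees(a)+8.93,5),.72)
E
```

```text
(array([0.53528073, 0.05772251, 0.13388306]), [0.00012738159787423976, 0.00012738159787426312]) [-0.00338471  0.04944728]
[0.53790685 0.05889491 0.144     ] [-0.00060843  0.05019782]
a 0.3378002007698733 yaw 28.284525822785604
[0.53697916 0.05767238 0.22460518] 28.638670967972807
[0.53776403 0.05881806]
0,-0,2.2,0,0,0,0.72,
0,-0,2.1,0,0,0,0.72,
0.1,-0,2.2,0,0,0,0.72,
-0,-0.1,2.1,0,0,0,0.72,
0,0,2.2,0,0,0,0.72,
```

>>> arm_command(plan=[0, -0.1, 2.2, 0, 0, 0, 0.72, 0.1, 0, 2.1, 0, 0, 0, 0.72, 0, 0, 2.2, 0, 0, 0, 0.72, 0, 0, 2.1, 0, 0, 0, 0.72, 0, 0, 2.1, 0, 0, 0, 0.72, 0, 0, 0, 0, 0, 0, 0.72])

```text
time: 2.82
tool_pos: [0.5352, 0.0609, 0.1165]
ee_rot: [-3.139, 0.004, 0.503]
wrist_force: [0.2, 0.4, 0.1]
width: 0.0268
```

```bash
python3 - <<'E'
from h import *
s=snap('wrist','w2'); p,y,o=cur(); print(p,y,tolane(p),o['width'],o['wrist_force'])
a0=.338; T=[]
for a in np.linspace(a0,1.76,13)[1:]:
    q=lane(.070-.075*np.cos(a),.075-.075*np.sin(a)); T.append((*q,.117,np.degrees(a)+8.93))
rows(T,.72)
E
```

```text
[0.53634692 0.06078038 0.11805438] 28.8078473138986 [-0.00185678  0.05230258] 0.026164461241688954 [ 0.22427361  0.87672625 -0.10486344]
0.1,1.1,0.1,0,0,-6,0.72,
0,0.9,0,0,0,-7,0.72,
0.1,0.9,0,0,0,-7,0.72,
0,0.9,0,0,0,-7,0.72,
0.1,0.9,0,0,0,-6,0.72,
0,0.9,0,0,0,-7,0.72,
0.1,0.9,0,0,0,-7,0.72,
0.1,0.8,0,0,0,-7,0.72,
0,0.9,0,0,0,-7,0.72,
0,0.9,0,0,0,-6,0.72,
0.1,0.9,0,0,0,-7,0.72,
0.1,0.9,0,0,0,-7,0.72,
```

View pics/w2.png

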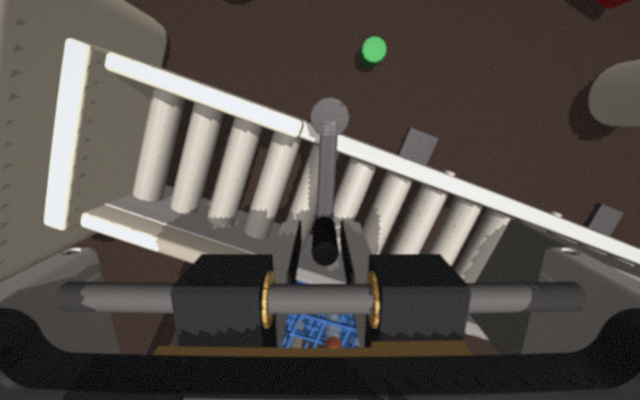

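The knob (325,250) stands between the pads. I sweep it now.

>>> arm_command(plan=[0.1, 1.1, 0, 0, 0, -6, 0.72, 0, 0.9, 0, 0, 0, -7, 0.72, 0.1, 0.9, 0, 0, 0, -7, 0.72, 0, 0.9, 0, 0, 0, -7, 0.72, 0.1, 0.9, 0, 0, 0, -6, 0.72, 0, 0.9, 0, 0, 0, -7, 0.72])

```text
time: 3.62
tool_pos: [0.5787, 0.0233, 0.1203]
ee_rot: [3.14, -0.001, 1.204]
wrist_force: [-1.0, 0.3, -0.4]
width: 0.0265
```

```bash
python3 - <<'E'
from h import *
s=snap('wrist','w3'); p,y,o=cur(); l=tolane(p)*1e3; print(p,y,l,o['width'],o['wrist_force'],'r',np.hypot(70-l[0],75-l[1]),'a',np.arctan2(75-l[1],70-l[0]),np.radians(y-8.93))
T=[]
for a in np.linspace(1.04,1.76,7)[1:]:
    q=lane(.070-.075*np.cos(a),.075-.075*np.sin(a)); T.append((*q,.117,np.degrees(a)+8.93))
rows(T,.72)
E
```

```text
[0.57957222 0.02261383 0.12014893] 69.09923237861702 [34.92006932  7.88889074] 0.026213175604394536 [-0.10579543 -0.65263558 -0.2713309 ] r 75.7264981577527 a 1.0891429060789417 1.0501512134044464
0.1,0.5,0.3,0,0,-6,0.72,
0.1,0.9,0,0,0,-7,0.72,
0,0.9,0,0,0,-7,0.72,
0.1,0.9,0,0,0,-7,0.72,
0,0.9,0,0,0,-7,0.72,
0.1,0.9,0,0,0,-7,0.72,
```

View pics/w3.png

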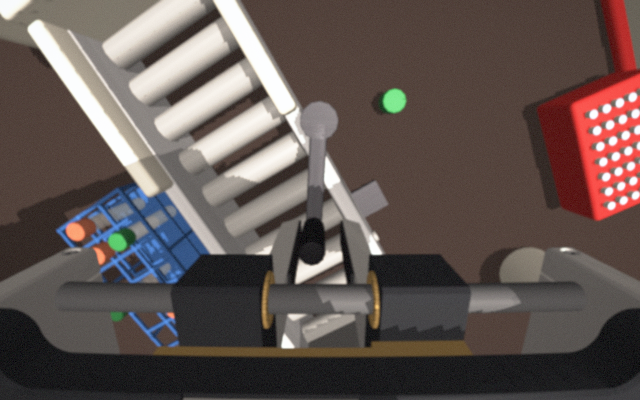

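>>> arm_command(plan=[0.1, 0.5, 0.2, 0, 0, -6, 0.72, 0.1, 0.9, 0, 0, 0, -7, 0.72, 0, 0.9, 0, 0, 0, -7, 0.72, 0.1, 0.9, 0, 0, 0, -7, 0.72, 0, 0.9, 0, 0, 0, -7, 0.72, 0.1, 0.9, 0, 0, 0, -7, 0.72, 0, 0, 0, 0, 0, 0, 0.72])

```text
time: 4.55
tool_pos: [0.6281, 0.0243, 0.1176]
ee_rot: [3.14, 0.0, 1.913]
wrist_force: [-0.1, 0.4, -0.4]
width: 0.0265
```

```bash
python3 - <<'E'
from h import *
s=snap('wrist','w4'); snap('top','t4'); p,y,o=cur(); l=tolane(p)*1e3; print(p,y,l,o['width'],o['wrist_force'],'r',np.hypot(70-l[0],75-l[1]),'a',np.arctan2(75-l[1],70-l[0]),np.radians(y-8.93))
E
```

```text
[0.62754788 0.02407069 0.1173135 ] 109.57736747303069 [82.54034507  1.88094142] 0.026316931027961638 [-0.15643457 -0.09433111  0.17316853] r 74.18663613740871 a 1.7406496559215652 1.7566279458690308
```

View pics/w4.png

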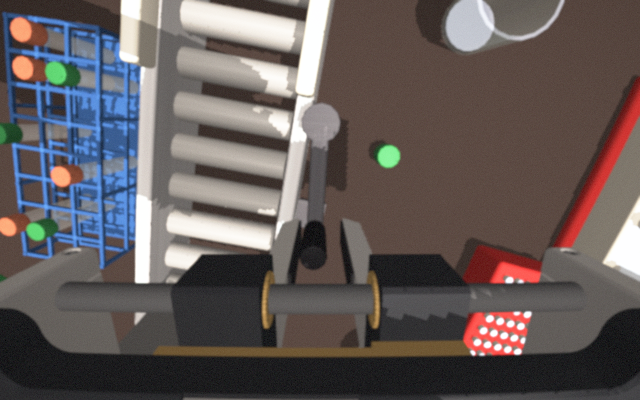

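>>> arm_command(plan=[0, -0.3, 0, 0, 0, 0, 0.72, 0, 0, -2.5, 0, 0, 0, 0.72, 0, 0, -3.5, 0, 0, 0, 0.72, 0, 0, -3.8, 0, 0, 0, 0.72, 0, 0, 0, 0, 0, 0, 0.6])

```text
time: 5.28
tool_pos: [0.6262, 0.0226, 0.2193]
ee_rot: [3.134, 0.003, 1.914]
wrist_force: [0.9, -0.6, 0.4]
width: 0.033
```

```bash
python3 - <<'E'
from h import *
p,y,o=cur(); print(p,y,tolane(p),o['wrist_force'])
rows(line(p,y,np.array([*lane(0,-.262),.215]),98.93,8),.6)
s=snap('wrist','w5')
E
```

```text
[0.62616117 0.02255456 0.21929091] 109.63785899278271 [0.08093511 0.00059844] [ 0.87355211 -0.60189229  0.37676547]
-3,-1.6,0.1,0,0,1,0.6,
-3.1,-1.6,0,0,0,2,0.6,
-3.1,-1.4,0.1,0,0,1,0.6,
-3.2,-1.4,0,0,0,1,0.6,
-3.1,-1.3,0.1,0,0,2,0.6,
-3.2,-1.2,0,0,0,1,0.6,
-3.3,-1.2,0.1,0,0,1,0.6,
-3.2,-1.1,0,0,0,2,0.6,
```

View pics/w5.png

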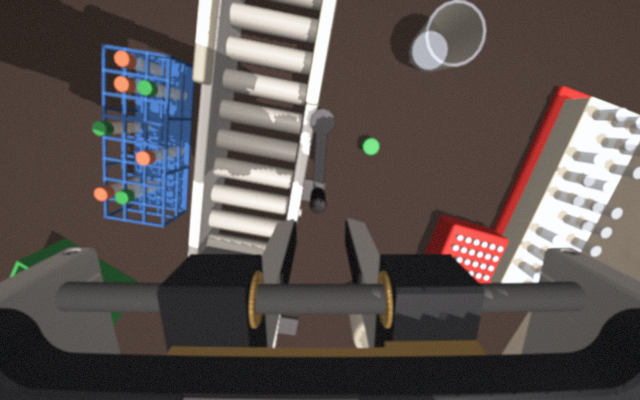

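The arm now lies outside the far rail (pivot 321,120; knob 318,205), and the lane is open. Next I move behind the carton.

>>> arm_command(plan=[-3, -1.6, 0, 0, 0, 1, 0.6, -3.1, -1.6, 0, 0, 0, 2, 0.6, -3.1, -1.4, 0, 0, 0, 1, 0.6, -3.2, -1.4, 0, 0, 0, 1, 0.6, -3.1, -1.3, 0, 0, 0, 2, 0.6, -3.2, -1.2, 0, 0, 0, 1, 0.6, -3.3, -1.2, 0, 0, 0, 1, 0.6, -3.2, -1.1, 0, 0, 0, 2, 0.6])

```text
time: 6.32
tool_pos: [0.5845, -0.2497, 0.2116]
ee_rot: [-3.138, -0.003, 1.721]
wrist_force: [0.7, 0.5, -0.3]
width: 0.0376
```

>>> arm_command(plan=[0, 0, 0, 0, 0, 0, 0.6])

```text
time: 6.45
tool_pos: [0.5842, -0.2508, 0.2114]
ee_rot: [-3.138, -0.003, 1.719]
wrist_force: [-0.3, 0.5, 0.7]
width: 0.0373
```

```bash
python3 - <<'E'
from h import *
p,y,o=cur(); print(p,y,tolane(p),o['wrist_force'],o['width'])
s=load('w5'); k=tolane(onz(s,318,205,.144)); print('knob',k,'a',np.arctan2(75-k[1]*1e3,70-k[0]*1e3))
rows(line(p,y,np.array([*lane(0,-.262),.090]),98.93,5),.6)
s=snap('wrist','w6')
E
```

```text
[ 0.58415091 -0.25083616  0.21139724] 98.46409930485483 [-0.00300374 -0.26295727] [-0.25154249  0.49824662  0.67793877] 0.03732925889225743
knob [ 0.08019016 -0.00095347] a 1.7041631565982116
0,0.1,2.4,0,0,0,0.6,
0,0,2.5,0,0,0,0.6,
0.1,0.1,2.4,0,0,0,0.6,
-0,0,2.4,0,0,0,0.6,
-0,0.1,2.4,0,0,0,0.6,
```

View pics/w6.png

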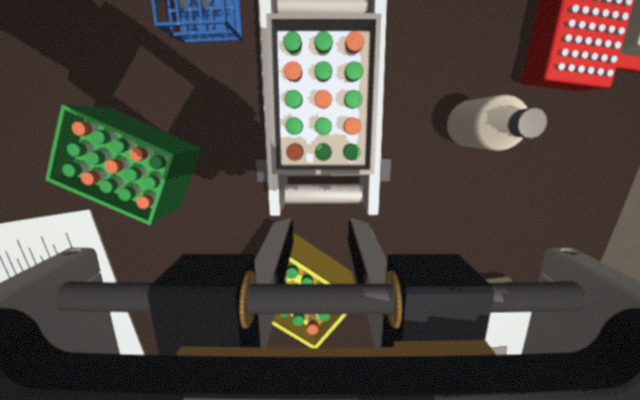

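```bash
python3 - <<'E'
from h import *
s=load('w6');t=load('top0')
for q in((272,173),(325,173),(372,172)): print(tolane(onz(s,*q,.135)))
for q in((417,222),(430,170),(443,229)): print('yellow',tolane(onz(t,*q,.07)))
E
```

```text
[-0.04593683 -0.23389674]
[ 0.00164571 -0.23430623]
[ 0.04375646 -0.23372469]
yellow [-0.08718181 -0.3273106 ]
yellow [ 0.04346718 -0.38447468]
yellow [-0.11604486 -0.39272284]
```

Trailing end is at about -0.232, and the carton is centred and square. I descend behind it.

>>> arm_command(plan=[0, 0.1, 2.4, 0, 0, 0, 0.6, 0, 0.1, 2.4, 0, 0, 0, 0.6, 0, 0.1, 2.4, 0, 0, 0, 0.6, 0, 0, 2.4, 0, 0, 0, 0.6, 0, 0, 2.4, 0, 0, 0, 0.6, 0, 0, 0, 0, 0, 0, 0.6])

```text
time: 7.25
tool_pos: [0.587, -0.2461, 0.0908]
ee_rot: [-3.136, -0.005, 1.724]
wrist_force: [-0.3, 0.3, -0.1]
width: 0.0374
```

```bash
python3 - <<'E'
from h import *
p,y,o=cur(); print(p,y,tolane(p),o['wrist_force'],o['width'])
rows(line(p,y,np.array([*lane(0,-.18),.090]),98.93,8),.6)
E
```

```text
[ 0.58696399 -0.24607755  0.09082019] 98.78481643207378 [ 0.00051391 -0.25869301] [-0.31806055  0.2902614  -0.14568322] 0.03736219442392408
1,-0,0,0,0,0,0.6,
1,-0,0,0,0,0,0.6,
1,-0,0,0,0,0,0.6,
0.9,-0,0,0,0,0,0.6,
1,-0,0.1,0,0,0,0.6,
1,-0.1,-0,0,0,0,0.6,
1,0,-0,0,0,0,0.6,
1,0,-0,0,0,0,0.6,
```

>>> arm_command(plan=[0.7, 0, 0, 0, 0, 0, 0.6, 0.5, 0, 0, 0, 0, 0, 0.6, 0.4, 0, 0, 0, 0, 0, 0.6, 0.4, 0, 0, 0, 0, 0, 0.6, 0.4, 0, 0, 0, 0, 0, 0.6, 0.5, 0, 0, 0, 0, 0, 0.6, 0.6, 0, 0, 0, 0, 0, 0.6, 0.7, 0, 0, 0, 0, 0, 0.6])

```text
time: 8.25
tool_pos: [0.5824, -0.2068, 0.0945]
ee_rot: [3.141, 0.0, 1.722]
wrist_force: [0.5, -1.6, 1.9]
width: 0.0378
```

```bash
python3 - <<'E'
from h import *
p,y,o=cur(); print(p,y,tolane(p),o['wrist_force'],o['width'])
s=snap('wrist','w7')
E
```

```text
[ 0.58237781 -0.20680655  0.0945214 ] 98.68326638016315 [ 0.00207926 -0.21918612] [ 0.50040537 -1.60415396  1.89553045] 0.0378397730543971
```

View pics/w7.png

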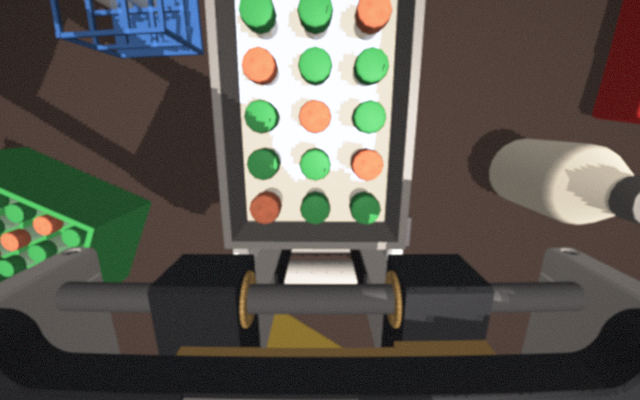

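The fingers touch the trailing wall (about 1.6 N) and the carton is square. I continue the push in steps.

>>> arm_command(plan=[0.8, 0.1, 0.1, 0, 0, 0, 0.6, 0.9, 0, 0.1, 0, 0, 0, 0.6, 0.9, 0, 0, 0, 0, 0, 0.6, 0.9, 0, 0, 0, 0, 0, 0.6, 0.9, 0, 0, 0, 0, 0, 0.6, 0.9, 0, 0, 0, 0, 0, 0.6, 0.9, 0, 0, 0, 0, 0, 0.6, 0.9, 0, 0, 0, 0, 0, 0.6])

```text
time: 9.3
tool_pos: [0.5724, -0.1361, 0.0923]
ee_rot: [-3.141, -0.0, 1.722]
wrist_force: [-1.0, -1.5, 0.1]
width: 0.0374
```

```bash
python3 - <<'E'
from h import *
p,y,o=cur(); print(p,y,tolane(p),o['wrist_force'],o['width'])
E
```

```text
[ 0.57238492 -0.13612598  0.09229071] 98.68969925548431 [ 0.00317908 -0.14781112] [-1.02004481 -1.47130866  0.1340661 ] 0.037390764498507874
```

>>> arm_command(plan=[0.9, -0.1, 0, 0, 0, 0, 0.6, 0.9, 0, 0, 0, 0, 0, 0.6, 0.9, -0.1, 0, 0, 0, 0, 0.6, 0.9, 0, 0, 0, 0, 0, 0.6, 0.9, -0.1, 0, 0, 0, 0, 0.6, 0.9, 0, 0, 0, 0, 0, 0.6, 0.9, 0, 0, 0, 0, 0, 0.6, 0.9, 0, 0, 0, 0, 0, 0.6])

```text
time: 10.3
tool_pos: [0.5588, -0.0655, 0.0926]
ee_rot: [3.141, -0.0, 1.722]
wrist_force: [0.8, -1.7, 2.4]
width: 0.0374
```

>>> arm_command(plan=[0.9, 0, 0, 0, 0, 0, 0.6, 0.9, 0, 0, 0, 0, 0, 0.6, 0.9, 0, 0, 0, 0, 0, 0.6, 0.9, 0, 0, 0, 0, 0, 0.6, 0.9, 0, 0, 0, 0, 0, 0.6, 0.8, 0, 0, 0, 0, 0, 0.6])

```text
time: 11.05
tool_pos: [0.5506, -0.013, 0.0924]
ee_rot: [-3.141, -0.0, 1.723]
wrist_force: [-0.2, -2.1, 1.5]
width: 0.0378
```

```bash
python3 - <<'E'
from h import *
p,y,o=cur(); print(p,y,tolane(p),o['wrist_force'],o['width'])
s=snap('wrist','w8');snap('scene','s8')
E
```

```text
[ 0.55055903 -0.01303069  0.09237965] 98.6981744096655 [ 0.00072554 -0.02281992] [-0.23133551 -2.08264071  1.50483452] 0.03782626968531865
```

View pics/w8.png

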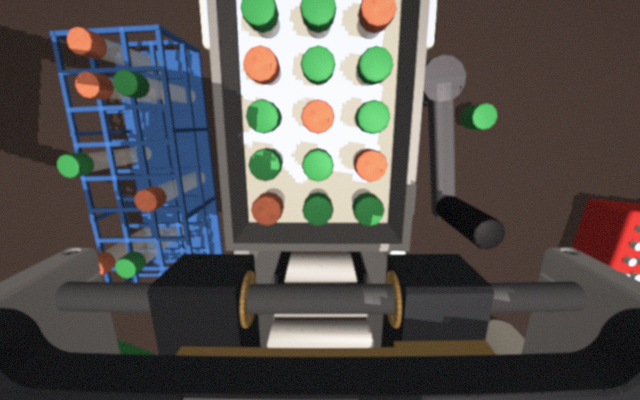

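View pics/s8.png

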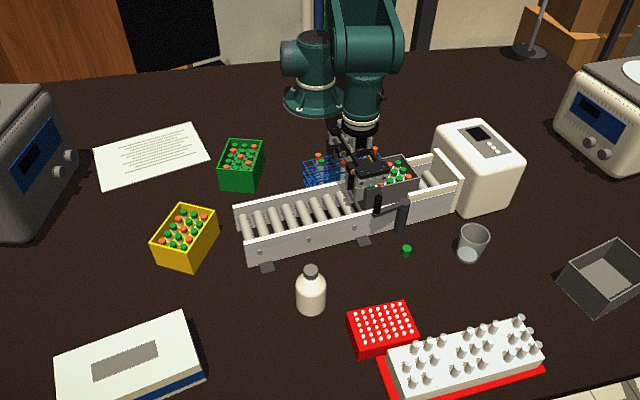

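>>> arm_command(plan=[0.9, 0, 0, 0, 0, 0, 0.6, 0.9, 0, 0, 0, 0, 0, 0.6, 0.9, 0, 0, 0, 0, 0, 0.6, 0.9, 0, 0, 0, 0, 0, 0.6, 0.9, 0, 0, 0, 0, 0, 0.6, 0.9, 0, 0, 0, 0, 0, 0.6, 0.8, 0, 0, 0, 0, 0, 0.6, 0.7, 0, 0, 0, 0, 0, 0.6])

```text
time: 12.15
tool_pos: [0.5402, 0.0551, 0.0925]
ee_rot: [-3.141, -0.0, 1.723]
wrist_force: [0.2, -0.7, -1.4]
width: 0.0376
```

>>> arm_command(plan=[0.5, 0, 0, 0, 0, 0, 0.6, 0.4, 0, 0, 0, 0, 0, 0.6, 0.4, 0, 0, 0, 0, 0, 0.6, 0.4, 0, 0, 0, 0, 0, 0.6, 0.3, 0, 0, 0, 0, 0, 0.6])

```text
time: 12.78
tool_pos: [0.5374, 0.0745, 0.0926]
ee_rot: [3.141, -0.0, 1.722]
wrist_force: [-0.7, -0.4, 0.5]
width: 0.0376
```

```bash
python3 - <<'E'
from h import *
p,y,o=cur(); print(p,y,tolane(p),o['wrist_force'],o['width'])
s=snap('wrist','w9')
E
```

```text
[0.53739024 0.07451877 0.09255828] 98.69086158553344 [0.00130647 0.06571249] [-0.69117922 -0.44536956  0.53372664] 0.037606211550252636
```

View pics/w9.png

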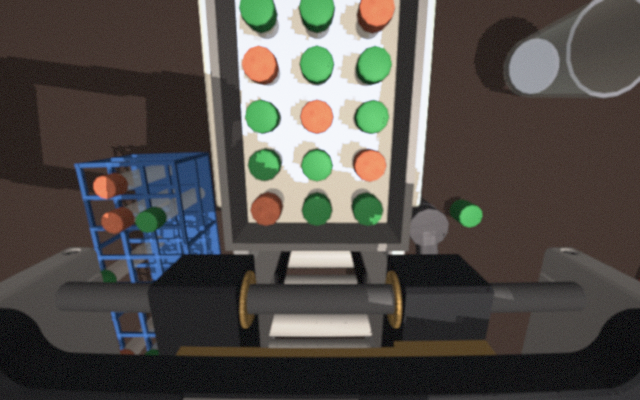

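>>> arm_command(plan=[0.3, 0, 0, 0, 0, 0, 0.6, 0.3, 0, 0, 0, 0, 0, 0.6, 0.3, 0, 0, 0, 0, 0, 0.6, 0.2, 0, 0, 0, 0, 0, 0.6])

```text
time: 13.32
tool_pos: [0.5358, 0.0854, 0.0926]
ee_rot: [3.141, -0.0, 1.723]
wrist_force: [-0.4, -1.4, 0.3]
width: 0.0374
```

>>> arm_command(plan=[0.2, 0, 0, 0, 0, 0, 0.6, 0.1, 0, 0, 0, 0, 0, 0.6])

```text
time: 13.58
tool_pos: [0.5359, 0.0868, 0.0927]
ee_rot: [3.14, 0.003, 1.722]
wrist_force: [2.5, -7.5, 0.2]
width: 0.0375
```

>>> arm_command(plan=[0.1, 0, 0, 0, 0, 0, 0.6, 0.1, 0, 0, 0, 0, 0, 0.6])

```text
time: 13.82
tool_pos: [0.5361, 0.0868, 0.0928]
ee_rot: [3.14, 0.007, 1.722]
wrist_force: [2.6, -11.7, 0.2]
width: 0.0376
```

The force rose to 12 N with the pose stalled, so the carton seems home. I back off, lift and check.

>>> arm_command(plan=[-0.5, 0, 0, 0, 0, 0, 0.6, -1, 0, 0, 0, 0, 0, 0.6, -1.5, 0, 0, 0, 0, 0, 0.6, -1.5, 0, 0, 0, 0, 0, 0.6, 0, 0, -3, 0, 0, 0, 0.6, 0, 0, -4, 0, 0, 0, 0.6, 0, 0, -4, 0, 0, 0, 0.6, 0, 0, -3, 0, 0, 0, 0.6])

```text
time: 14.82
tool_pos: [0.5422, 0.0448, 0.2347]
ee_rot: [3.139, 0.0, 1.722]
wrist_force: [0.9, -0.1, -0.3]
width: 0.0374
```

```bash
python3 - <<'E'
from h import *
p,y,o=cur(); print(p,y,tolane(p),o['wrist_force'],o['width'])
s=snap('wrist','w10'); snap('scene','s10')
a=cv2.imread('pics/s10.png')[110:280,225:535]; cv2.imwrite('pics/c_s10.png',cv2.resize(a,(775,425),interpolation=cv2.INTER_CUBIC))
E
```

```text
[0.54219097 0.04480797 0.23465401] 98.65145769267467 [0.00143708 0.03561661] [ 0.92536974 -0.05729068 -0.31529537] 0.0373518079030113
```

View pics/w10.png

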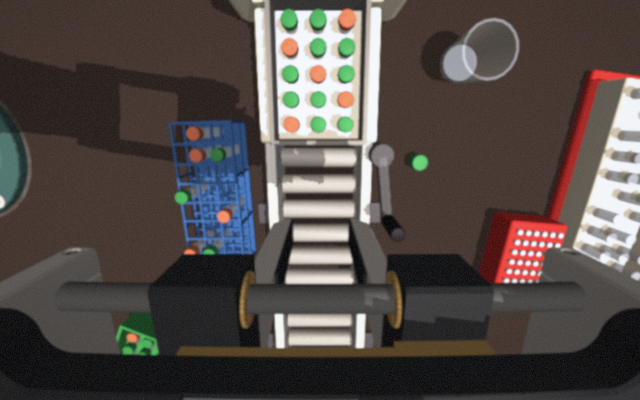

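View pics/c_s10.png

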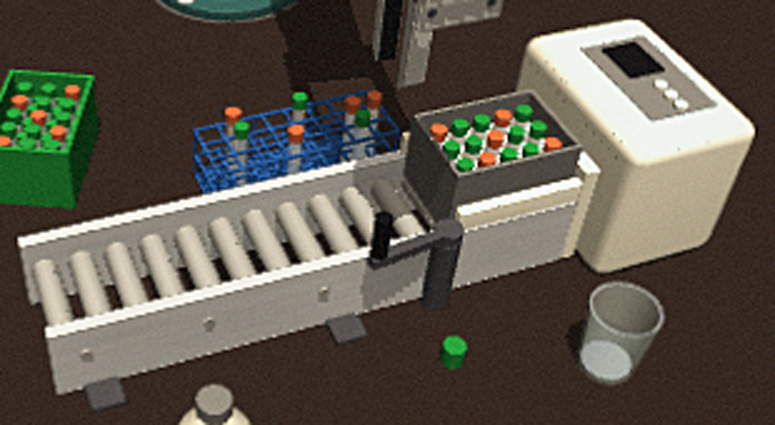

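>>> arm_command(plan=[0, 0, -4, 0, 0, 0, 0.6, 0, -3, -2, 0, 0, 0, 0.6, -1, -4, 0, 0, 0, 0, 0.6, -2, -4, 0, 0, 0, 0, 0.6, -2, -4, 0, 0, 0, 0, 0.6, -3, -3, 0, 0, 0, 0, 0.6, -3, -2, 0, 0, 0, 0, 0.6, 0, 0, 0, 0, 0, 0, 0.6])

```text
time: 15.92
tool_pos: [0.3596, -0.0947, 0.291]
ee_rot: [-3.14, -0.001, 1.718]
wrist_force: [-0.3, 0.6, -0.2]
width: 0.0377
```

```bash
python3 - <<'E'
from h import *
p,y,o=cur(); print(p,y,tolane(p),o['wrist_force'],o['width'],o['time'])
s=snap('top','t11'); snap('wrist','w11'); snap('scene','s11')
a=cv2.imread('pics/t11.png')[140:260,120:420]; cv2.imwrite('pics/c_t11.png',cv2.resize(a,(780,312),interpolation=cv2.INTER_CUBIC))
a=cv2.imread('pics/s11.png')[130:250,360:540]; cv2.imwrite('pics/c_s11.png',cv2.resize(a,(780,520),interpolation=cv2.INTER_CUBIC))
E
```

```text
[ 0.3595925  -0.09473814  0.29096194] 98.42365399683334 [-0.20060949 -0.07389368] [-0.26005368  0.64513017 -0.20331335] 0.03773650869220959 15.925
```

View pics/c_t11.png

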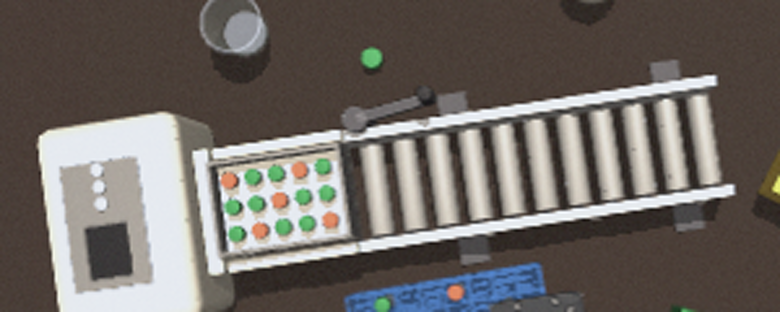

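View pics/c_s11.png

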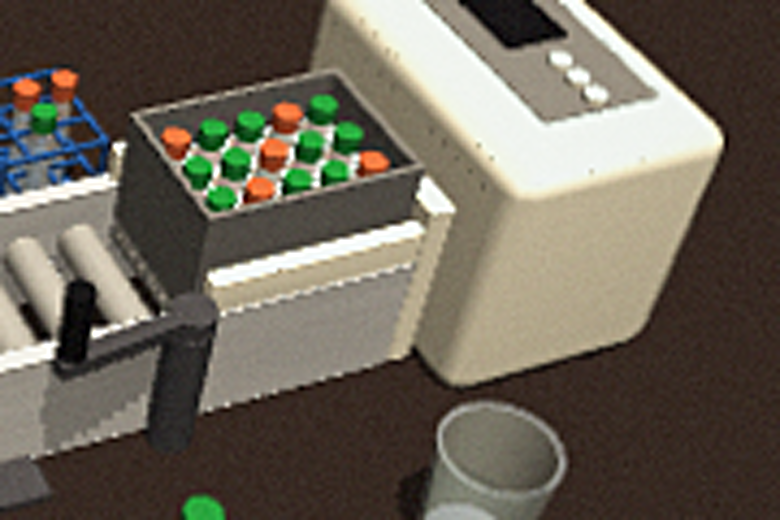

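```bash
python3 - <<'E'
from h import *
s=load('w10')
a=cv2.imread('pics/w10.png')[0:165,240:400]; cv2.imwrite('pics/c_w10.png',cv2.resize(a,(580,598),interpolation=cv2.INTER_CUBIC))
E
```

```text
(no output)
```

View pics/c_w10.png

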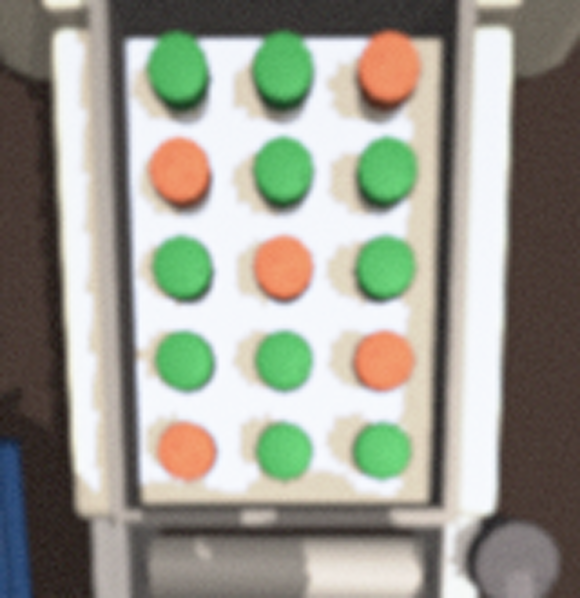

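```bash
python3 - <<'E'
from h import *
s=load('w10')
print('trail',[tolane(onz(s,240+x/3.625,y/3.625,.135)).round(4) for x,y in((130,522),(280,524),(440,522))])
print('cheek end',[tolane(onz(s,240+x/3.625,y/3.625,.103)).round(4) for x,y in((85,517),(485,517))])
w=load('w11')
t=load('t11')
ct=lambda x,y:(120+x/2.6,140+y/2.6)
print('top: front/trail',[tolane(onz(t,*ct(*q),.135)).round(4) for q in((342,140),(357,242),(213,168),(223,258))],'plate',[tolane(onz(t,*ct(*q),.115)).round(4) for q in((207,151),(222,271))])
k=tolane(onz(t,*ct(425,93),.144));print('knob',k,np.arctan2(75-k[1]*1e3,70-k[0]*1e3))
E
```

```text
trail [array([-0.0401,  0.0885]), array([-0.0005,  0.0877]), array([0.0417, 0.088 ])]
cheek end [array([-0.0583,  0.0878]), array([0.0597, 0.0871])]
top: front/trail [array([0.0465, 0.084 ]), array([-0.0524,  0.0837]), array([0.0386, 0.211 ]), array([-0.0483,  0.2133])] plate [array([0.0576, 0.2193]), array([-0.0605,  0.2208])]
knob [ 0.07817781 -0.00205994] 1.6765232769004972
```

The wrist view puts the carton's trailing wall level with the cheek ends (0.088 against 0.0875). The coarse top view reads 84 mm, so I take a closer look at the front end.

```bash
python3 - <<'E'
from h import *
p,y,o=cur(); rows(line(p,y,np.array([*lane(0,.13),.27]),98.93,8),.6)
E
```

```text
2.5,2.5,0.3,0,0,0,0.6,
2.6,2.5,0.2,0,0,0,0.6,
2.5,2.4,0.3,0,0,0,0.6,
2.6,2.5,0.3,0,0,0,0.6,
2.5,2.5,0.2,0,0,0,0.6,
2.5,2.5,0.3,0,0,0,0.6,
2.6,2.5,0.3,0,0,0,0.6,
2.5,2.4,0.2,0,0,0,0.6,
```

>>> arm_command(plan=[2.5, 2.5, 0.3, 0, 0, 0, 0.6, 2.6, 2.5, 0.2, 0, 0, 0, 0.6, 2.5, 2.5, 0.3, 0, 0, 0, 0.6, 2.5, 2.5, 0.3, 0, 0, 0, 0.6, 2.5, 2.5, 0.2, 0, 0, 0, 0.6, 2.5, 2.5, 0.3, 0, 0, 0, 0.6, 2.5, 2.5, 0.3, 0, 0, 0, 0.6, 2.5, 2.4, 0.2, 0, 0, 0, 0.6])

```text
time: 17.08
tool_pos: [0.5274, 0.1382, 0.2703]
ee_rot: [-3.14, -0.0, 1.725]
wrist_force: [0.4, 0.1, -0.0]
width: 0.0373
```

>>> arm_command(plan=[0, 0, 0, 0, 0, 0, 0.6])

```text
time: 17.2
tool_pos: [0.5273, 0.1385, 0.2694]
ee_rot: [-3.138, -0.001, 1.728]
wrist_force: [-0.2, -0.1, 0.3]
width: 0.0378
```

```bash
python3 - <<'E'
from h import *
s=snap('wrist','w12');p,y,o=cur();print(tolane(p),p)
a=cv2.imread('pics/w12.png')[60:260,200:440]; cv2.imwrite('pics/c_w12.png',cv2.resize(a,(720,600),interpolation=cv2.INTER_CUBIC))
E
```

```text
[0.00062353 0.12935085] [0.52683714 0.13727974 0.26999499]
```

View pics/c_w12.png

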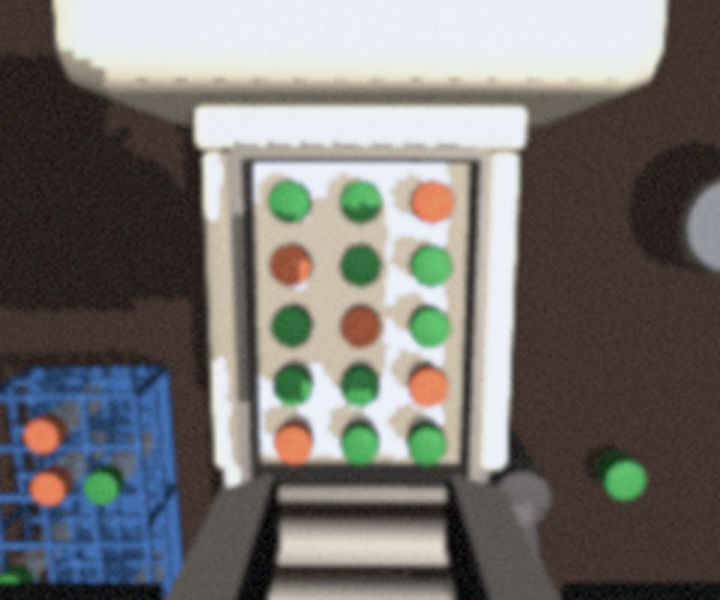

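```bash
python3 - <<'E'
from h import *
s=load('w12')
f=lambda x,y,z:tolane(onz(s,200+x/3,60+y/3,z)).round(4)
print(f(360,149,.115),f(360,149,.135),'plate back',f(360,106,.115),'trail',f(360,484,.135),'cheek',f(495,470,.103))
a=cv2.imread('pics/w12.png')[95:125,250:390]; cv2.imwrite('pics/c_w12b.png',cv2.resize(a,(784,168),interpolation=cv2.INTER_CUBIC))
E
```

```text
[0.0008 0.2174] [0.0009 0.2164] plate back [0.0008 0.2327] trail [0.0009 0.0926] cheek [0.0579 0.0875]
```

View pics/c_w12b.png

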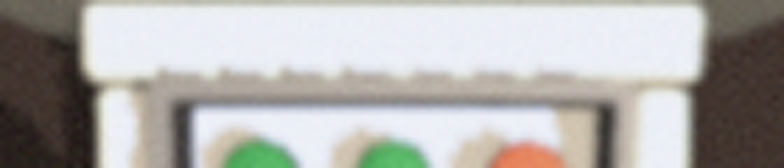

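```bash
python3 - <<'E'
from h import *
a=load('top0')['pixels'].astype(int);b=load('t11')['pixels'].astype(int)
for n,(u,v) in dict(beaker=(210,150),stopper=(263,162),bottle=(348,127)).items():
    d=np.abs(a-b)[v-20:v+20,u-20:u+20].max(2); d[-8:]=0; print(n,(d>40).sum())
o=robot.get_obs(); print(o['qvel'],o['wrist_force'])
close_job()
E
```

```text
beaker 0
stopper 0
bottle 0
[-0.02997591 -0.03373994  0.01151077 -0.00606018  0.00504826 -0.00459679] [ 1.11148925  0.17970501 -0.45872339]
the job is handed in; nothing more can be done
```

I swung the stop arm back outside the far rail and left it there. Then I pushed the carton along the rollers into the bay, lifted the gripper clear, and handed the job in at about 17 s of the 61 s allowed.

**Stop arm:** I caged the knob loosely between the pads and swept it along its arc. Afterwards the pictures put it at about 1.68 to 1.70 rad, past parallel (1.57) and short of the end stop (1.75).

**Carton:** I pushed its trailing wall at about 7 cm/s with 1.5 to 2 N, slowing near the end. It stopped moving as the force rose to about 12 N, and I backed off there.

**Last checks:**
- **Front end:** the close wrist view shows no visible gap between the carton's front wall and the back plate.
- **Trailing end:** one wrist view puts it level with the cheek ends (88 mm against 87.5 mm). The later view over the bay read 92.6 mm.
- **Readings that disagreed:** the coarse top view read about 84 mm, and the gripper stalled about 4 mm short of where I expected. I put this down to calibration error, because the wrist view shows no gap at the front.
- **Bystanders:** bottle, beaker and stopper show no change between the first and last top views. I did not take a new top view after the final wrist look, but that move stayed well above everything.
- **At hand-in:** the gripper hung clear above the carton with about 1 N on the wrist sensor, in line with its free-air noise.

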